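# Gather the dropper bottles into the dispensing caddy

## Robot

A 6-joint arm with a two-finger parallel gripper is mounted at the origin on the work surface. World frame = base frame: x ahead of the robot, y to its left, z up, the work surface at z = 0. Lengths are in m, angles in degrees, forces in N, time in s.
With the tool pointing down it reaches from about 0.25 to 0.775 m from the base axis. Payload 4 kg.
Tool frame: the origin (TCP) lies between the finger pads; the fingertips stand 25 mm ahead of it and the grasp point (between the pads) lies 6 mm ahead of it; x points along the fingers, y is the direction in which the jaws open and shut, and the axes are right-handed (so a half turn about x gives the same grasp; the last joint's range is limited). The gripper opens to 85 mm and grips with 20 to 120 N. Pads are 22 mm wide; open, the fingers measure 114 mm over their backs; the gripper's body (76 mm by 85 mm) begins 54 mm behind the grasp point. The pads swing forward as they close: fully open they stand 13 mm farther back than shut.
Start: joints at [63.593, 4.996, 78.535, -0, 96.463, -5.907], TCP at [0.193, 0.515, 0.256] pointing down, gripper open.
Joint ranges: [-177.83, 177.83], [-43.37, 116.18], [15.69, 146.23], [-61.86, 241.86], [9.47, 152.12], [-147.06, 147.06]. Speed limits (degrees/s): [159.86, 159.86, 180, 180, 180, 180].

## Interface

Orientations are given as a 3x3 rotation matrix whose columns are the frame's x, y, z axes.
In Python, from rig import bot, vision, close_job gives the robot as it stands. The module is installed in compiled form; this text tells all that it offers.
- The arm moves only by the shell command python3 -m creep 'ROWS' [FORCE]. ROWS is text: rows parted by semicolons, each of 5 numbers parted by spaces: the shift along the tool's x, y, z scaled (see below), then the turn about the tool's x scaled (see below), then the opening, from 0 (shut) to 1 (fully open). In form: x y z yaw hand; .... A call has 1 to 20 rows; each row shifts and turns the pose as measured when the row begins, along the tool's axes as they then stand; what a row does not reach is not made up. The controller multiplies each number of a shift by 0.6 m and each number of a turn by 180 degrees. A row lasts 1/12 s, in which the tool goes at most 41.7 mm and 7.16 degrees, less where a joint would pass 70% of its speed; a pose out of reach is approached as far as the arm can. A call with a number of a shift or a turn outside -1 to 1 is refused whole. A call with a gripper value outside its range is refused whole. The fingers move at their own pace and stop on an object; FORCE is the grip in N (left out, the last holds). Time passes only in rows, so rows that do not move let the fingers close. It gives the time, the measured TCP pose, the force and the opening at its end, in the units of the state.
- bot.state(): the state, without advancing time (a new reading comes with each control period).
- vision.snapshot(name): name is "side" or "top"; returns a dict with "color" (400x640x3 uint8, blue, green, red), "camera_matrix" (3x3 intrinsics, pixels), "k1" (the pictures are not rectified: a ray, as slopes to the right and down, at radius r is drawn at 1 + k1 r^2 times it, then the intrinsics apply), "T" (4x4, takes a point from camera to world coordinates). Camera axes: x right, y down, z forward; pixel columns grow to the right and rows downward; lengths in m; the calibration is good to about 2 mm. A picture is of the moment at which its call begins. There is no depth.
- close_job(): hands the job in, once; it reports no verdict.
The state is a dict: "time": time; "joint_positions": joint angles; "joint_velocities": joint speeds; "joint_torque": joint torques, N m; "tool_pos": TCP position; "eef_rot": TCP orientation; "force": force on the tool from outside, world axes, zero at the start; "torque": the same for the moment, N m; "gripper_width": finger opening in m.
Only numpy, scipy, OpenCV 4.12 (cv2) and the standard library are available. Lean on these libraries where they do the work, as an engineer would, in place of code of your own. Each camera call takes 0.05 s, during which the arm holds its last target. There are 200 camera calls.

## Task

Put the four dropper bottles (the ones with a rubber bulb on top) back into the dispensing caddy, each standing fully down in the well made for its shape and size: large round, small round, large square, small square. The two similar bottles with plain screw caps that stand among them must stay where they are; keep all the bottles upright throughout.

Things in the scene. Friction and masses are not known exactly. Their poses are not given: they have to be found in the camera images.
- large_round: Dropper bottle, large round: amber glass, white paper label, 46 mm in diameter, straight sides to 68 mm above its foot, shoulder, then a black ribbed screw collar (28 mm wide, top at 96 mm) bearing a white rubber bulb (17 mm wide, top at 116 mm). Loose, about 150 g. Origin: centre of its underside, z up.
- small_round: Dropper bottle, small round: amber glass, white paper label, 32 mm in diameter, straight sides to 58 mm above its foot, shoulder, then a black ribbed screw collar (23 mm wide, top at 84 mm) bearing a white rubber bulb (17 mm wide, top at 104 mm). Loose, about 75 g. Origin: centre of its underside, z up.
- large_square: Dropper bottle, large square: amber glass, white paper label, 42 mm square, flat sides along its x and y, straight sides to 68 mm above its foot, shoulder, then a black ribbed screw collar (28 mm wide, top at 96 mm) bearing a white rubber bulb (17 mm wide, top at 116 mm). Loose, about 150 g. Origin: centre of its underside, z up.
- small_square: Dropper bottle, small square: amber glass, white paper label, 30 mm square, flat sides along its x and y, straight sides to 58 mm above its foot, shoulder, then a black ribbed screw collar (23 mm wide, top at 84 mm) bearing a white rubber bulb (17 mm wide, top at 104 mm). Loose, about 75 g. Origin: centre of its underside, z up.
- capped_round: Screw-capped bottle, large round: amber glass, white paper label, 46 mm in diameter, straight sides to 68 mm above its foot, shoulder, then a plain flat black screw cap (28 mm wide, top at 96 mm), no bulb. Stays on the table. Loose, about 150 g. Origin: centre of its underside, z up.
- capped_square: Screw-capped bottle, small square: amber glass, white paper label, 30 mm square, flat sides along its x and y, straight sides to 58 mm above its foot, shoulder, then a plain flat black screw cap (23 mm wide, top at 84 mm), no bulb. Stays on the table. Loose, about 75 g. Origin: centre of its underside, z up. Clutter among the bottles is at most 85 mm tall and 20 mm or more from any bottle.
- well_large_round: White holder block, 96 x 96 x 24 mm, fixed in the shallow wooden caddy, with a round well for the large round dropper bottle: 58 mm in diameter, 20 mm deep, mouth flared by 3 mm. Origin: centre of its underside, 6 mm above the table, z up; well bottom at z = 4, top at 24 mm. Four such blocks stand two by two at 100 mm pitch; caddy rim 36 mm above the table.
- well_small_round: White holder block, 96 x 96 x 24 mm, fixed in the shallow wooden caddy, with a round well for the small round dropper bottle: 44 mm in diameter, 20 mm deep, mouth flared by 3 mm. Origin: centre of its underside, 6 mm above the table, z up; well bottom at z = 4, top at 24 mm.
- well_large_square: White holder block, 96 x 96 x 24 mm, fixed in the shallow wooden caddy, with a square well for the large square dropper bottle: 54 mm square, sides along x and y, 20 mm deep, mouth flared by 3 mm. Origin: centre of its underside, 6 mm above the table, z up; well bottom at z = 4, top at 24 mm.
- well_small_square: White holder block, 96 x 96 x 24 mm, fixed in the shallow wooden caddy, with a square well for the small square dropper bottle: 42 mm square, sides along x and y, 20 mm deep, mouth flared by 3 mm. Origin: centre of its underside, 6 mm above the table, z up; well bottom at z = 4, top at 24 mm.
Things that resemble listed ones, but are neither listed nor needed, are in the scene too. Leave any purple look-alike of the capped_square alone.

How it is judged (in metres and radians):
At the end, for the whole second after the job is handed in: Each dropper bottle stands upright (within 7 degrees) on the bottom of its own well (underside within 4 mm of the well's bottom and within 10 mm of its centre) and at rest; both screw-capped bottles stand upright, at rest, within 30 mm of where they were (horizontal distance between large_round and well_large_round below 0.01 m and z of large_round in the frame of well_large_round below 0.008 m and angle between each of large_round, small_round, large_square, small_square, capped_round, capped_square's own z axis and vertical below 0.12 rad and linear speed of each of large_round, small_round, large_square, small_square, capped_round, capped_square below 0.02 m/s and horizontal distance between small_round and well_small_round below 0.01 m and z of small_round in the frame of well_small_round below 0.008 m and horizontal distance between large_square and well_large_square below 0.01 m and z of large_square in the frame of well_large_square below 0.008 m and horizontal distance between small_square and well_small_square below 0.01 m and z of small_square in the frame of well_small_square below 0.008 m and distance of each of capped_round, capped_square from where it was at the start of the episode below 0.03 m); the robot touches nothing.
It fails at once if a screw-capped bottle is moved more than 30 mm from where it stood (distance of any of capped_round, capped_square from where it was at the start of the episode above 0.03 m).
It fails at once if any of the six bottles is tipped more than 40 degrees from upright (angle between any of large_round, small_round, large_square, small_square, capped_round, capped_square's own z axis and vertical above 0.7 rad).
It also fails if it takes over 120 s, if anything falls off the work surface, if the arm or the gripper's body presses on something with over 40 N, if the wrist force passes 120 N, or if a joint passes its speed limit or range.

## Working session

There is one attempt and no reset: what is moved stays moved. The work goes in short steps, Python scripts to look and compute and a shell command to move; the robot and the scene stay as the last step left them, time stands still between calls to the robot, and variables do not carry over. Pictures are saved under pics/ and viewed, about 12 in all and at most 16, crops included, and the job is handed in when it is done.

```bash
mkdir -p pics
python3 - <<'E'
from rig import bot, vision
import cv2
for n in("top","side"):
    s=vision.snapshot(n);cv2.imwrite(f"pics/{n}0.png",s["color"]);print(n,s["camera_matrix"].tolist(),s["k1"],s["T"].round(4).tolist())
s=bot.state();print({k:(v if isinstance(v,float) else [x for x in v]) for k,v in s.items() if k in("time","tool_pos","eef_rot","gripper_width","force")})
E
```

```text
top [[417.3021674795649, 0.0, 319.01863322173136], [0.0, 417.3021674795649, 196.4020424733719], [0.0, 0.0, 1.0]] -0.08590348355320784 [[-0.0241, -0.9978, 0.0612, 0.4019], [-0.9993, 0.0224, -0.0286, -0.007], [0.0272, -0.0619, -0.9977, 1.2666], [0.0, 0.0, 0.0, 1.0]]
side [[435.68073083461934, 0.0, 324.3880765886866], [0.0, 435.68073083461934, 206.73688771160565], [0.0, 0.0, 1.0]] -0.022305576161956678 [[0.815, -0.3301, 0.4762, -0.0523], [-0.579, -0.4309, 0.6922, -0.8032], [-0.0233, -0.8399, -0.5423, 0.6485], [0.0, 0.0, 0.0, 1.0]]
{'time': 0.1, 'tool_pos': [np.float64(0.19244271183099937), np.float64(0.5148035145556339), np.float64(0.25523624536759715)], 'eef_rot': [array([-0.00094278,  0.35021011,  0.93667069]), array([-0.00182138,  0.93666895, -0.3502113 ]), array([-9.99997897e-01, -2.03620334e-03, -2.45206034e-04])], 'force': [np.float64(0.36242754261126925), np.float64(0.04277631519949074), np.float64(-0.3284623469217586)], 'gripper_width': 0.08532240910844602}
```

View pics/top0.png

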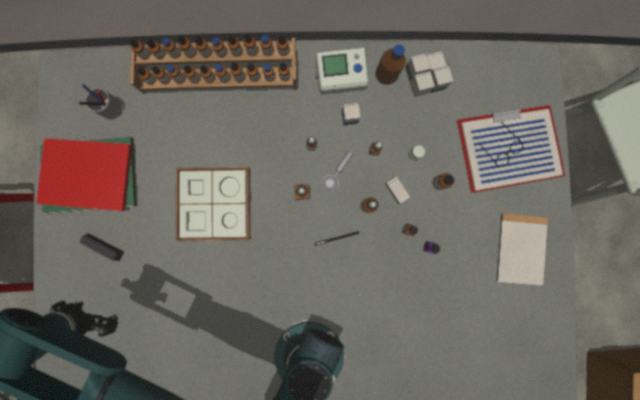

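View pics/side0.png

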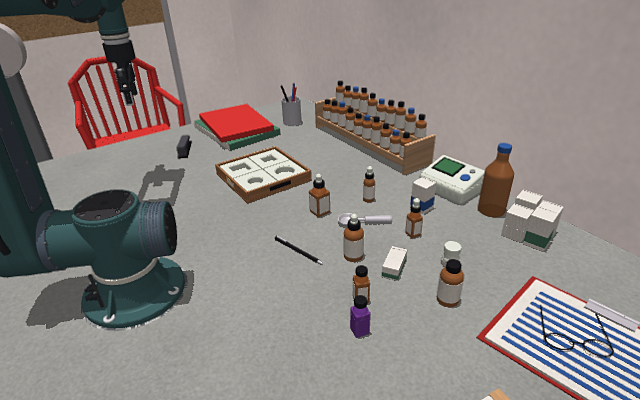

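The top view shows the caddy at (213,203). The bulbed bottles are at (312,143), (376,148), (302,190) and (370,204), the capped ones at (445,181) and (410,230), and the purple one at (431,247). I'll enlarge to tell round from square.

Run:
```python
import cv2,numpy as np
t=cv2.imread("pics/top0.png");s=cv2.imread("pics/side0.png")
a=cv2.resize(t[130:260,280:460],None,fx=4.4,fy=4.4,interpolation=cv2.INTER_CUBIC)
cv2.imwrite("pics/top_c.png",a)
b=cv2.resize(s[140:340,210:477],None,fx=3,fy=3,interpolation=cv2.INTER_CUBIC)
cv2.imwrite("pics/side_c.png",b)
c=cv2.resize(t[160:245,170:256],None,fx=7,fy=7,interpolation=cv2.INTER_CUBIC)
cv2.imwrite("pics/cad_c.png",c)
```

```text
(no output)
```

View pics/top_c.png

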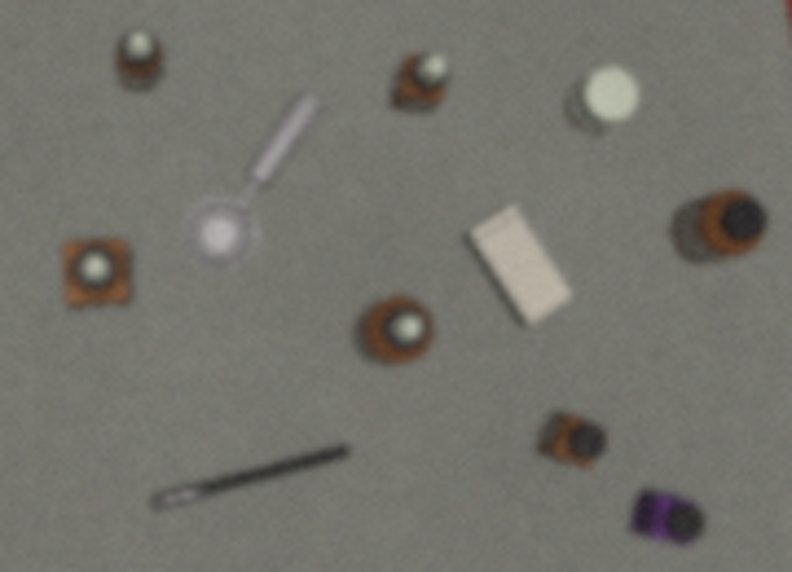

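View pics/side_c.png

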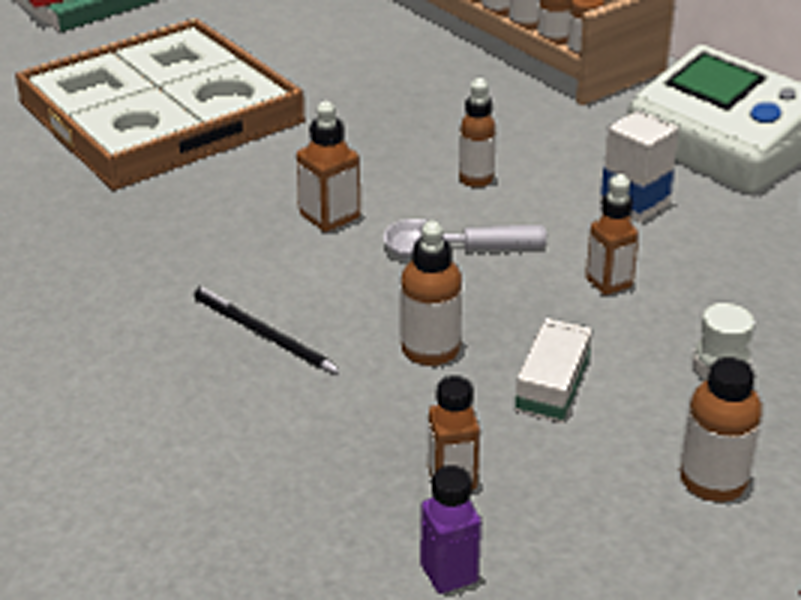

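View pics/cad_c.png

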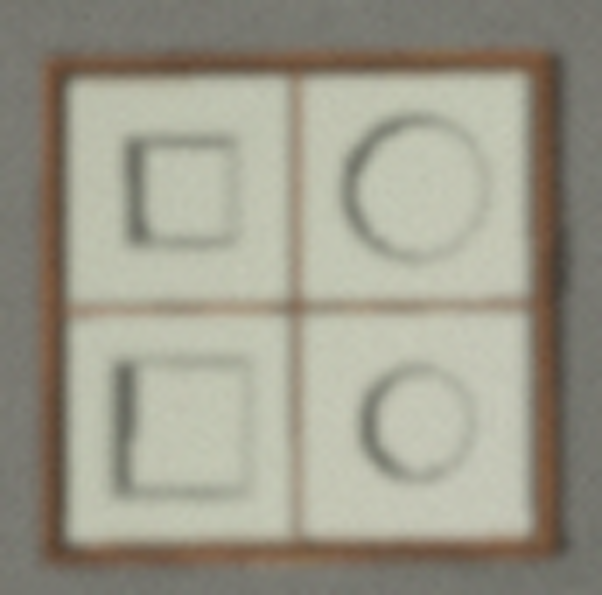

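Candidates in top-view pixels:
- **large_square:** (302,190), square body with a bulb.
- **large_round:** (370,204), round body with a bulb.
- **small_round:** (312,143).
- **small_square:** (376,148), with corners visible.
- **Leave alone:** capped round (445,181), capped square (410,230) and the purple one (431,247); none has a bulb.

The wells in the image are small square upper left, large round upper right, large square lower left and small round lower right. Next I measure positions.

```bash
cat > h.py <<'E'
import cv2,numpy as np
def und(s,p):
    K=s["camera_matrix"];d=((np.atleast_2d(p)-K[:2,2])/K[[0,1],[0,1]]);u=d.copy()
    for _ in range(20): u=d/(1+s["k1"]*(u**2).sum(1,keepdims=True))
    return u
def ray(s,p):
    u=und(s,p);v=np.c_[u,np.ones(len(u))]@s["T"][:3,:3].T
    return s["T"][:3,3],v/np.linalg.norm(v,axis=1,keepdims=True)
def plane(s,p,z):
    o,v=ray(s,p);return o+v*((z-o[2])/v[:,2:])
def tri(s1,p1,s2,p2):
    o1,v1=ray(s1,p1);o2,v2=ray(s2,p2);A=np.c_[v1[0],-v2[0]]
    t=np.linalg.lstsq(A,o2-o1,rcond=None)[0];a=o1+t[0]*v1[0];b=o2+t[1]*v2[0]
    return (a+b)/2,np.linalg.norm(a-b)
def blob(m,c,r=12):
    n,l,st,ce=cv2.connectedComponentsWithStats(m.astype(np.uint8))
    k=[i for i in range(1,n) if st[i,4]>=6 and np.hypot(*(ce[i]-c))<r]
    k=min(k,key=lambda i:np.hypot(*(ce[i]-c)));return ce[k],st[k,4],l==k
def white(s):
    h=cv2.cvtColor(s["color"],cv2.COLOR_BGR2HSV);return (h[...,2]>150)&(h[...,1]<60)
def go(x,y,z,yaw=None):
    "tool-frame distance to a target, in row units; yaw = world heading of the tool's y, deg (mod 180)"
    from rig import bot
    s=bot.state();R=np.array(s["eef_rot"]);p=np.array(s["tool_pos"])
    d=R.T@(np.array([x,y,z])-p)/.6;h=np.degrees(np.arctan2(R[1,1],R[0,1]))
    t=0 if yaw is None else -((yaw-h+90)%180-90)/180
    print("t",round(s["time"],2),"p",p.round(4),"yaw",round(h,1),"w",round(s["gripper_width"],4),"F",np.round(s["force"],1),"q",np.round(s["joint_positions"],0),"\n d",d.round(4),"turn",round(t,4))
E
python3 - <<'E'
from h import *;from rig import vision
T=vision.snapshot("top");S=vision.snapshot("side")
B=dict(lr=((371.5,203.5),(353.5,219),.112),sr=((312,140),(369,171.5),.100),ls=((302,190),(318.5,177),.112),ss=((378,146),(416,202),.100))
for k,(a,b,z) in B.items():
    ca,na,_=blob(white(T),a,6);cb,nb,_=blob(white(S),b,8)
    print(k,ca.round(1),na,cb.round(1),nb,"top@z",plane(T,ca,z)[0].round(4),"tri",[x.round(4) for x in tri(T,ca,S,cb)])
# amber blobs in top
h=cv2.cvtColor(T["color"],cv2.COLOR_BGR2HSV);am=(h[...,1]>100)&((h[...,0]<20))&(h[...,2]>45)
for k,a,z in (("lsq",(302,190),.068),("ssq",(374,150),.055),("csq",(408,230),.055)):
    try:
        c,n,m=blob(am,a,8);p=np.argwhere(m)[:,::-1].astype(float);q=plane(T,p,z)
        print(k,n,cv2.minAreaRect((q[:,:2]*1000).astype(np.float32)))
    except Exception as e: print(k,e)
# caddy: white block
w=(h[...,2]>120)&(h[...,1]<70);w=cv2.morphologyEx(w.astype(np.uint8),cv2.MORPH_CLOSE,np.ones((7,7)))
c,n,m=blob(w,(213,203),15);p=np.argwhere(m)[:,::-1].astype(float);q=plane(T,p,.030)
r=cv2.minAreaRect((q[:,:2]*1000).astype(np.float32));print("caddy",c,n,r,q.mean(0))
# wells by pixel read from 7x crop (shift 170,160), mouth at z=.030
for k,u in dict(ss=(181,190),lr=(416,189),ls=(183,427),sr=(418,423)).items():
    print(k,plane(T,np.array(u)/7+[170,160]-.43,.030)[0].round(4))
E
```

```text
lr [373. 204.] 9 [352.6 222.1] 7 top@z [ 0.4482 -0.1899  0.112 ] tri [array([ 0.4466, -0.1906,  0.0982]), np.float64(0.0052)]Traceback (most recent call last):
  File "<stdin>", line 5, in <module>
  File "h.py", line 18, in blob
    k=min(k,key=lambda i:np.hypot(*(ce[i]-c)));return ce[k],st[k,4],l==k
ValueError: min() iterable argument is empty
```

```bash
cat > m.py <<'E'
from h import *;from rig import vision
T=vision.snapshot("top");S=vision.snapshot("side")
B=dict(lr=((372.5,204.2),(353.7,218),.112),sr=((311.6,140.2),(369.3,170.5),.100),ls=((301.7,190.8),(318.5,176.3),.112),ss=((378.2,145.4),(416.5,202),.100))
def cen(s,c,r):
    g=s["color"].min(2).astype(float);x,y=np.meshgrid(range(640),range(400))
    bg=np.median(g);w=np.clip(g-bg-12,0,None)*(np.hypot(x-c[0],y-c[1])<r)
    return np.array([(w*x).sum(),(w*y).sum()])/w.sum(),(w>0).sum(),bg
E
python3 - <<'E'
from m import *
for k,(a,b,z) in B.items():
    ca,na,bg=cen(T,a,5);cb,nb,_=cen(S,b,8)
    print(k,ca.round(1),na,bg,cb.round(1),nb,"top@z",plane(T,ca,z)[0].round(4),"tri",[x.round(4) for x in tri(T,ca,S,cb)])
h=cv2.cvtColor(T["color"],cv2.COLOR_BGR2HSV);am=(h[...,1]>100)&((h[...,0]<20))&(h[...,2]>45)
for k,a,z in (("lsq",(302,190),.068),("ssq",(374,150),.055),("csq",(408,230),.055)):
    try:
        c,n,m=blob(am,a,8);p=np.argwhere(m)[:,::-1].astype(float);q=plane(T,p,z)
        print(k,n,cv2.minAreaRect((q[:,:2]*1000).astype(np.float32)))
    except Exception as e: print(k,e)
w=(h[...,2]>130)&(h[...,1]<70);w=cv2.morphologyEx(w.astype(np.uint8),cv2.MORPH_CLOSE,np.ones((7,7)))
c,n,m=blob(w,(213,203),15);p=np.argwhere(m)[:,::-1].astype(float);q=plane(T,p,.030)
print("caddy",c,n,cv2.minAreaRect((q[:,:2]*1000).astype(np.float32)),q.mean(0))
for k,u in dict(ss=(181,190),lr=(416,189),ls=(183,427),sr=(418,423)).items():
    print(k,plane(T,np.array(u)/7+[170,160]-.43,.030)[0].round(4))
E
```

```text
lr [372.8 204. ] 16 106.0 [351.6 216.7] 76 top@z [ 0.4483 -0.1893  0.112 ] tri [array([ 0.4461, -0.1878,  0.1114]), np.float64(0.0054)]
sr [311.2 139. ] 14 106.0 [369.3 167.9] 29 top@z [ 0.6365 -0.0223  0.1   ] tri [array([ 0.6356, -0.0218,  0.1013]), np.float64(0.0015)]
ls [301.2 190.2] 16 106.0 [317.6 175.6] 36 top@z [0.4912 0.0088 0.112 ] tri [array([0.49  , 0.0095, 0.1132]), np.float64(0.0024)]
ss [378.8 144.3] 19 106.0 [416.2 200. ] 20 top@z [ 0.6181 -0.214   0.1   ] tri [array([ 0.6171, -0.2132,  0.1019]), np.float64(0.0016)]
lsq 92 ((490.7010498046875, 8.709027290344238), (37.42845916748047, 37.518165588378906), 88.74464416503906)
ssq 32 ((614.9616088867188, -211.6294708251953), (24.9000301361084, 21.72195053100586), 77.63397979736328)
csq 38 ((371.7861633300781, -300.87860107421875), (29.043128967285156, 20.88898277282715), 12.292168617248535)
caddy [212.37602664 203.97069922] 4505 ((458.70440673828125, 275.2199401855469), (210.5926055908203, 198.8509063720703), 0.12403416633605957) [0.46253914 0.27426642 0.03      ]
ss [0.5149 0.3244 0.03  ]
lr [0.513  0.2241 0.03  ]
ls [0.4143 0.3242 0.03  ]
sr [0.4139 0.2244 0.03  ]
```

```bash
python3 -m creep '0 0 0 -0.038 1; 0 0 0 -0.038 1; 0 0 0 -0.038 1; 0 0 0 0 1;0 -0.0562 0.0333 0 1;0 -0.0562 0.0333 0 1;0 -0.0562 0.0333 0 1;0 -0.0562 0.0333 0 1;0 -0.0562 0.0333 0 1;0 -0.0562 0.0333 0 1;0 -0.0562 0.0333 0 1;0 -0.0562 0.0333 0 1;0 -0.0562 0.0333 0 1;0 -0.0562 0.0333 0 1;0 -0.0562 0.0333 0 1;0 -0.0562 0.0333 0 1;0 -0.0562 0.0333 0 1;0 0 0 0 1;0 0 0 0 1' 40; python3 -c "
from h import go;go(.4905,.009,.2,90)"
```

```text
time: 1.88
tool_pos: [0.4615, 0.057, 0.2539]
eef_rot: [[0.004, 0.029, 1.0], [-0.001, 1.0, -0.028], [-1.0, -0.001, 0.004]]
force: [-0.3, 0.5, -0.1]
gripper_width: 0.0855
t 1.88 p [0.4615 0.057  0.2539] yaw 88.4 w 0.0855 F [-0.3  0.5 -0.1] q [  0.  -6.  90.  -0.  96. -88.] 
 d [ 0.0902 -0.0784  0.0502] turn -0.0091
```

```bash
python3 -m creep '0 -0.039 0.025 -0.0091 1;0 -0.039 0.025 0 1;0.05 0 0 0 1;0.05 0 0 0 1;0.05 0 0 0 1;0 0 0 0 1;0 0 0 0 1'; python3 -c "
from h import go;go(.4905,.009,.073,90)"
```

```text
time: 2.47
tool_pos: [0.4928, 0.013, 0.1647]
eef_rot: [[0.011, 0.006, 1.0], [0.0, 1.0, -0.006], [-1.0, 0.0, 0.011]]
force: [0.1, -0.4, -0.2]
gripper_width: 0.0854
t 2.47 p [0.4928 0.013  0.1647] yaw 89.6 w 0.0854 F [ 0.1 -0.4 -0.2] q [ -5.  -1.  95.   0.  85. -95.] 
 d [ 0.1528 -0.0067 -0.0055] turn -0.002
```

```bash
python3 -m creep '0 -0.0065 -0.004 0 1;0 0 0 0 1;0.05 0 0 0 1;0.05 0 0 0 1;0.045 0 0 0 1;0 0 0 0 1;0 0 0 0 1'
python3 - <<'E'
from h import *;from rig import vision
go(.4905,.009,.073,90)
a=vision.snapshot("side")["color"][110:250,240:420];cv2.imwrite("pics/g1.png",cv2.resize(a,None,fx=4,fy=4,interpolation=2))
E
```

```text
time: 3.05
tool_pos: [0.5005, 0.0111, 0.0918]
eef_rot: [[0.039, 0.004, 0.999], [-0.002, 1.0, -0.004], [-0.999, -0.002, 0.039]]
force: [-0.1, -1.1, -0.1]
gripper_width: 0.0854
t 3.05 p [0.5005 0.0111 0.0918] yaw 89.7 w 0.0854 F [-0.1 -1.1 -0.1] q [ -5.   3. 100.   0.  75. -95.] 
 d [ 0.0307 -0.0035 -0.0178] turn -0.0014
```

View pics/g1.png

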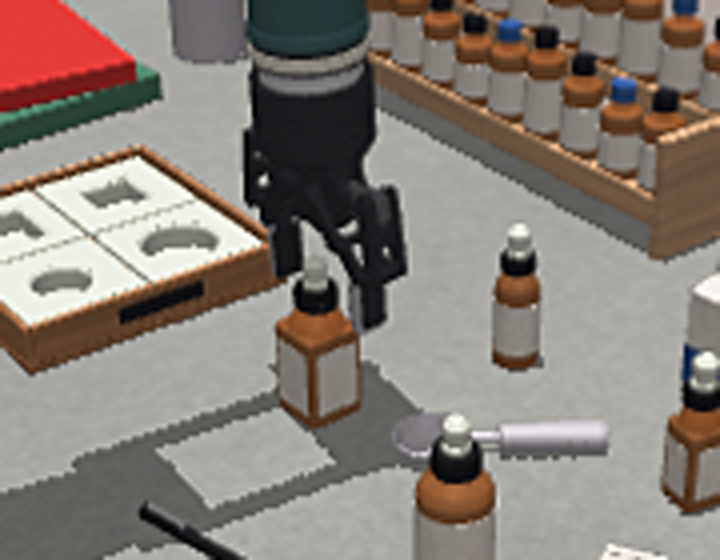

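The fingers straddle the bulb, bulb seen at about (319,177) full-frame. The tool has drifted 10 mm in x and tilted 2°, so I'll correct slowly.

```bash
python3 -m creep '-0.01 0 -0.006 0 1;-0.01 0 -0.006 0 1;-0.01 -0.003 -0.006 0 1;-0.01 0 0 0 1;-0.01 0 0 0 1;0 0 0 0 1;0 0 0 0 1'; python3 -c "
from h import go;go(.4905,.009,.073,90)"
```

```text
time: 3.68
tool_pos: [0.4922, 0.0088, 0.1364]
eef_rot: [[0.059, 0.005, 0.998], [-0.004, 1.0, -0.004], [-0.998, -0.004, 0.059]]
force: [0.1, 0.6, -0.4]
gripper_width: 0.0855
t 3.68 p [0.4922 0.0088 0.1364] yaw 89.7 w 0.0855 F [ 0.1  0.6 -0.4] q [ -6.  -1.  99.   0.  79. -95.] 
 d [ 0.1053  0.0006 -0.009 ] turn -0.0015
```

```bash
for i in 1 2; do python3 -m creep '0 0 0 0 1;0 0 0 0 1;0 0 0 0 1;0 0 0 0 1;0 0 0 0 1;0 0 0 0 1' | sed -n 2,3p; done;  python3 -m creep '0.01 0 0 0 1;0.01 0 0 0 1;0.01 0 0 0 1' | sed -n 2,3p; python3 -m creep '0 0 0 0 1;0 0 0 0 1;0 0 0 0 1' | sed -n 2,3p
```

```text
tool_pos: [0.4917, 0.0089, 0.1352]
eef_rot: [[0.056, 0.005, 0.998], [-0.004, 1.0, -0.004], [-0.998, -0.003, 0.056]]
tool_pos: [0.4913, 0.0089, 0.1341]
eef_rot: [[0.054, 0.005, 0.999], [-0.003, 1.0, -0.005], [-0.999, -0.003, 0.054]]
tool_pos: [0.4935, 0.0088, 0.1166]
eef_rot: [[0.058, 0.005, 0.998], [-0.004, 1.0, -0.004], [-0.998, -0.003, 0.058]]
tool_pos: [0.4918, 0.0089, 0.1134]
eef_rot: [[0.053, 0.005, 0.999], [-0.003, 1.0, -0.004], [-0.999, -0.003, 0.053]]
```

```bash
python3 -m creep '0.01 0 -0.001 0 1;0.01 0 -0.001 0 1;0.01 0 -0.001 0 1;0.01 0 -0.001 0 1;0.01 0 -0.001 0 1;0 0 0 0 1;0 0 0 0 1;0 0 0 0 1'; python3 -c "
from h import go;go(.4905,.009,.073,90)"
```

```text
time: 5.85
tool_pos: [0.4898, 0.0089, 0.0793]
eef_rot: [[0.051, 0.005, 0.999], [-0.003, 1.0, -0.005], [-0.999, -0.003, 0.051]]
force: [1.0, -0.1, 0.1]
gripper_width: 0.0851
t 5.85 p [0.4898 0.0089 0.0793] yaw 89.7 w 0.0851 F [ 1.  -0.1  0.1] q [ -6.   2. 103.   0.  73. -95.] 
 d [0.0105 0.0002 0.0007] turn -0.0015
```

```bash
python3 -m creep '0.007 0 0.001 0 1;0 0 0 0 0;0 0 0 0 0;0 0 0 0 0;0 0 0 0 0;0 0 0 0 0;0 0 0 0 0;0 0 0 0 0;0 0 0 0 0;0 0 0 0 0' 40; python3 -c "
from h import go;go(.4905,.009,.073,90)"
```

```text
time: 6.68
tool_pos: [0.4916, 0.009, 0.076]
eef_rot: [[0.054, 0.005, 0.999], [-0.003, 1.0, -0.004], [-0.999, -0.003, 0.054]]
force: [0.3, 0.2, -0.5]
gripper_width: 0.0413
t 6.68 p [0.4916 0.009  0.076 ] yaw 89.7 w 0.0413 F [ 0.3  0.2 -0.5] q [ -6.   2. 103.   0.  72. -95.] 
 d [ 0.0049  0.     -0.0022] turn -0.0014
```

```bash
python3 -m creep '-0.01 0 0 0 0;-0.02 0 0 0 0;-0.02 0 0 0 0;-0.02 0 0 0 0;-0.02 0 0 0 0;-0.02 0 0 0 0;-0.02 0 0 0 0;-0.02 0 0 0 0;-0.02 0 0 0 0;-0.02 0 0 0 0;-0.02 0 0 0 0;-0.01 0 0 0 0;0 0 0 0 0;0 0 0 0 0'; python3 -c "
from h import go;go(.415,.3245,.22,90)"
```

```text
time: 7.85
tool_pos: [0.4802, 0.0094, 0.2132]
eef_rot: [[0.043, 0.005, 0.999], [-0.003, 1.0, -0.005], [-0.999, -0.003, 0.043]]
force: [0.6, -0.1, -2.4]
gripper_width: 0.0412
t 7.85 p [0.4802 0.0094 0.2132] yaw 89.7 w 0.0412 F [ 0.6 -0.1 -2.4] q [ -6.  -5.  93.   0.  89. -95.] 
 d [-0.0175  0.5247 -0.1106] turn -0.0016
```

```bash
python3 -m creep '-0.005 0.02 -0.004 0 0;0 0.04 -0.0085 0 0;0 0.045 -0.0095 0 0;0 0.045 -0.0095 0 0;0 0.045 -0.0095 0 0;0 0.045 -0.0095 0 0;0 0.045 -0.0095 0 0;0 0.045 -0.0095 0 0;0 0.045 -0.0095 0 0;0 0.045 -0.0095 0 0;0 0.04 -0.008 0 0;0 0.03 -0.006 0 0;0 0.015 -0.004 0 0;0 0 0 0 0;0 0 0 0 0;0 0 0 0 0'; python3 -c "
from h import go;go(.415,.3245,.22,90)"
```

```text
time: 9.18
tool_pos: [0.4093, 0.3221, 0.194]
eef_rot: [[0.017, 0.01, 1.0], [-0.016, 1.0, -0.01], [-1.0, -0.015, 0.017]]
force: [0.1, 0.6, -0.9]
gripper_width: 0.0412
t 9.18 p [0.4093 0.3221 0.194 ] yaw 89.4 w 0.0412 F [ 0.1  0.6 -0.9] q [ 33.   2.  88.  -1.  89. -57.] 
 d [-0.0433  0.0034  0.0101] turn -0.0031
```

```bash
python3 -m creep '0.005 0.003 0.007 0 0;0.01 0.003 0.007 0 0;0.02 0 0 0 0;0.02 0 0 0 0;0.02 0 0 0 0;0.02 0 0 0 0;0.015 0 0 0 0;0.01 0 0 0 0;0 0 0 0 0;0 0 0 0 0;0 0 0 0 0'
python3 - <<'E'
from h import *;from rig import vision
go(.418,.3253,.088,90)
s=vision.snapshot("side");a=s["color"][110:230,190:340];t=vision.snapshot("top")["color"][140:260,150:270]
cv2.imwrite("pics/p1.png",np.hstack([cv2.resize(a,(500,400),interpolation=2),cv2.resize(t,(300,400),interpolation=2)]))
E
```

```text
time: 10.1
tool_pos: [0.4229, 0.317, 0.113]
eef_rot: [[0.015, 0.021, 1.0], [-0.02, 1.0, -0.021], [-1.0, -0.02, 0.015]]
force: [0.1, -0.2, -1.6]
gripper_width: 0.041
t 10.1 p [0.4229 0.317  0.113 ] yaw 88.8 w 0.041 F [ 0.1 -0.2 -1.6] q [ 32.   7.  94.  -1.  80. -57.] 
 d [ 0.0412  0.0144 -0.0091] turn -0.0068
```

View pics/p1.png

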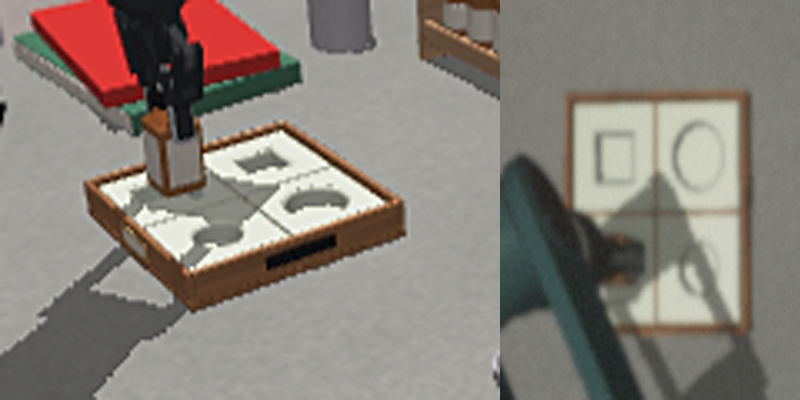

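Bottle hangs over the large-square well. Correct y by +8 mm and lower it.

```bash
python3 -m creep '-0.002 0.005 -0.003 0 0;-0.002 0.005 -0.003 0 0;-0.002 0.005 -0.003 0 0;0 0 0 -0.004 0;0 0 0 0 0;0 0 0 0 0;0 0 0 0 0'; python3 -c "
from h import go;go(.418,.3258,.088,90)"
```

```text
time: 10.78
tool_pos: [0.4186, 0.3293, 0.1209]
eef_rot: [[0.022, 0.006, 1.0], [-0.015, 1.0, -0.006], [-1.0, -0.015, 0.022]]
force: [0.4, 0.5, -1.6]
gripper_width: 0.0412
t 10.78 p [0.4186 0.3293 0.1209] yaw 89.7 w 0.0412 F [ 0.4  0.5 -1.6] q [ 33.   6.  93.  -1.  80. -57.] 
 d [ 0.0549 -0.0051 -0.0021] turn -0.0019
```

```bash
python3 -m creep '0.01 0 -0.001 0 0;0.01 0 -0.001 0 0;0.01 0 -0.001 0 0;0.01 0 0 0 0;0 0 0 0 0;0 0 0 0 0'; python3 -c "
from h import go;go(.418,.3258,.088,90)"
```

```text
time: 11.28
tool_pos: [0.4165, 0.3281, 0.093]
eef_rot: [[0.02, 0.006, 1.0], [-0.017, 1.0, -0.006], [-1.0, -0.017, 0.02]]
force: [-0.2, 0.6, -0.9]
gripper_width: 0.0417
t 11.28 p [0.4165 0.3281 0.093 ] yaw 89.6 w 0.0417 F [-0.2  0.6 -0.9] q [ 33.   8.  95.  -1.  77. -56.] 
 d [ 0.0084 -0.0037  0.0023] turn -0.0021
```

Foot is at about z=17 mm, inside the well with no contact force. Lower until it lands.

```bash
python3 -m creep '0.004 -0.002 0.001 0 0;0.004 0 0 0 0;0.002 0 0 0 0;0 0 0 0 0;0 0 0 0 0'; python3 -c "
from h import go;go(.418,.3258,.087,90)"
```

```text
time: 11.7
tool_pos: [0.4176, 0.3267, 0.0865]
eef_rot: [[0.02, 0.007, 1.0], [-0.017, 1.0, -0.006], [-1.0, -0.016, 0.02]]
force: [0.3, 0.6, -1.2]
gripper_width: 0.0411
t 11.7 p [0.4176 0.3267 0.0865] yaw 89.6 w 0.0411 F [ 0.3  0.6 -1.2] q [ 33.   8.  95.  -1.  76. -57.] 
 d [-0.0007 -0.0015  0.0007] turn -0.0021
```

```bash
python3 -m creep '0.002 0 0 0 0;0.002 0 0 0 0;0 0 0 0 0'; python3 -m creep '0 0 0 0 1;0 0 0 0 1;0 0 0 0 1;0 0 0 0 1;0 0 0 0 1;0 0 0 0 1;0 0 0 0 1;-0.02 0 0 0 1;-0.02 0 0 0 1;-0.02 0 0 0 1;-0.03 0 0 0 1;-0.03 0 0 0 1;-0.03 0 0 0 1;-0.03 0 0 0 1;-0.02 0 0 0 1;0 0 0 0 1;0 0 0 0 1;0 0 0 0 1'; python3 -c "
from h import go;go(.447,-.189,.22,90)"
```

```text
time: 11.95
tool_pos: [0.4181, 0.3269, 0.0868]
eef_rot: [[0.022, 0.007, 1.0], [-0.016, 1.0, -0.006], [-1.0, -0.016, 0.022]]
force: [0.1, 0.3, -0.9]
gripper_width: 0.0409
time: 13.45
tool_pos: [0.4159, 0.3295, 0.2203]
eef_rot: [[0.028, 0.007, 1.0], [-0.011, 1.0, -0.006], [-1.0, -0.011, 0.029]]
force: [-0.1, 0.1, -1.1]
gripper_width: 0.0851
t 13.45 p [0.4159 0.3295 0.2203] yaw 89.6 w 0.0851 F [-0.1  0.1 -1.1] q [ 33.   3.  85.  -1.  91. -57.] 
 d [ 0.0119 -0.8637  0.0573] turn -0.0021
```

```bash
python3 -m creep '0 -0.03 0.002 0 1;0 -0.05 0.0034 0 1;0 -0.05 0.0034 0 1;0 -0.05 0.0034 0 1;0 -0.05 0.0034 0 1;0 -0.05 0.0034 0 1;0 -0.05 0.0034 0 1;0 -0.05 0.0034 0 1;0 -0.05 0.0034 0 1;0 -0.05 0.0034 0 1;0 -0.05 0.0034 0 1;0 -0.05 0.0034 0 1;0 -0.05 0.0034 0 1;0 -0.05 0.0034 0 1;0 -0.05 0.0034 0 1;0 -0.05 0.0034 0 1;0 -0.05 0.0034 0 1;0 -0.02 0.001 0 1;0 0 0 0 1;0 0 0 0 1'
python3 - <<'E'
from h import *;from rig import vision
go(.447,-.189,.13,90)
s=vision.snapshot("side");a=s["color"][130:280,200:390];t=vision.snapshot("top")["color"][150:250,160:260]
cv2.imwrite("pics/p2.png",np.hstack([cv2.resize(a,(500,400),interpolation=2),cv2.resize(t,(300,400),interpolation=2)]))
E
```

```text
time: 15.12
tool_pos: [0.437, -0.2023, 0.201]
eef_rot: [[-0.014, 0.002, 1.0], [-0.006, 1.0, -0.002], [-1.0, -0.006, -0.014]]
force: [0.6, 0.4, 0.1]
gripper_width: 0.0856
t 15.12 p [ 0.437  -0.2023  0.201 ] yaw 89.9 w 0.0856 F [0.6 0.4 0.1] q [ -31.   -2.   92.   -1.   91. -121.] 
 d [0.118  0.0228 0.0182] turn -0.0008
```

View pics/p2.png

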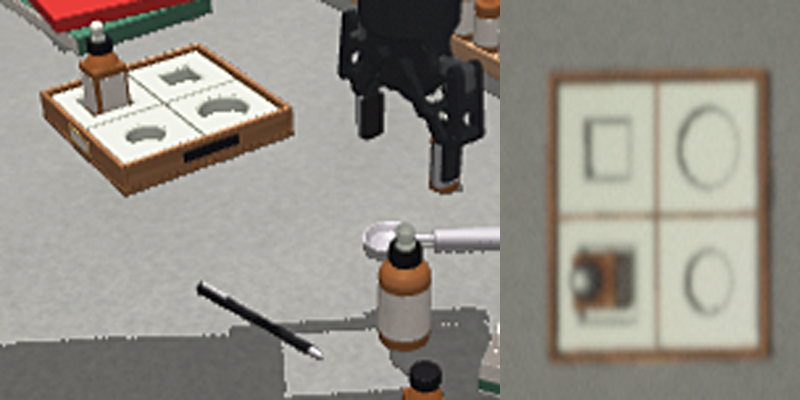

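Large square is standing in its well. Now approach the large round bottle.

```bash
python3 -m creep '0 0.008 0.006 0 1;0 0.008 0.006 0 1;0 0.006 0.004 0 1;0.01 0 0 0 1;0.02 0 0 0 1;0.02 0 0 0 1;0.02 0 0 0 1;0.01 0 0 0 1;0 0 0 0 1;0 0 0 0 1;0 0 0 0 1'; python3 -c "
from h import go;go(.447,-.1885,.075,90)"
```

```text
time: 16.13
tool_pos: [0.4473, -0.1788, 0.1479]
eef_rot: [[-0.014, -0.012, 1.0], [-0.004, 1.0, 0.012], [-1.0, -0.004, -0.014]]
force: [0.2, 0.4, 0.0]
gripper_width: 0.0855
t 16.13 p [ 0.4473 -0.1788  0.1479] yaw 90.7 w 0.0855 F [0.2 0.4 0. ] q [ -28.   -1.   97.   -1.   84. -119.] 
 d [ 0.1215 -0.0157  0.0009] turn 0.0037
```

```bash
python3 -m creep '0 -0.006 0 0 1;0 -0.006 0 0 1;0 0 0 0 1;0.01 0 0 0 1;0.015 0 0 0 1;0.015 0 0 0 1;0.015 0 0 0 1;0.01 0 0 0 1;0.005 0 0 0 1;0 0 0 0 1;0 0 0 0 1;0 0 0 0 1'; python3 -c "
from h import go;go(.447,-.1885,.075,90)"
```

```text
time: 17.13
tool_pos: [0.4472, -0.1877, 0.1022]
eef_rot: [[-0.012, -0.011, 1.0], [-0.005, 1.0, 0.011], [-1.0, -0.005, -0.012]]
force: [-0.3, 0.6, -0.3]
gripper_width: 0.0854
t 17.13 p [ 0.4472 -0.1877  0.1022] yaw 90.6 w 0.0854 F [-0.3  0.6 -0.3] q [ -29.    2.  100.   -1.   79. -120.] 
 d [ 0.0453 -0.0012  0.0002] turn 0.0035
```

```bash
python3 -m creep '0.008 -0.001 0 0 1;0.01 0 0 0 1;0.01 0 0 0 1;0.009 0 0 0 1;0.003 0 0 0 1;0 0 0 0 1;0 0 0 0 0;0 0 0 0 0;0 0 0 0 0;0 0 0 0 0;0 0 0 0 0;0 0 0 0 0;0 0 0 0 0;0 0 0 0 0;0 0 0 0 0' 40; python3 -c "
from h import go;go(.447,-.1885,.075,90)"
```

```text
time: 18.38
tool_pos: [0.4479, -0.1889, 0.0771]
eef_rot: [[-0.009, -0.011, 1.0], [-0.006, 1.0, 0.011], [-1.0, -0.006, -0.009]]
force: [-0.0, -0.4, -1.1]
gripper_width: 0.0439
t 18.38 p [ 0.4479 -0.1889  0.0771] yaw 90.6 w 0.0439 F [-0.  -0.4 -1.1] q [ -29.    3.  101.   -1.   76. -120.] 
 d [ 0.0035  0.0007 -0.0015] turn 0.0035
```

Opening is 43.9 mm against 46 mm expected, so I'll look before lifting.

Run:
```python
from h import *;from rig import vision
a=vision.snapshot("side")["color"][160:280,280:430];t=vision.snapshot("top")["color"][160:240,330:410]
cv2.imwrite("pics/g2.png",np.hstack([cv2.resize(a,(500,400),interpolation=2),cv2.resize(t,(300,400),interpolation=2)]))
```

```text
(no output)
```

View pics/g2.png

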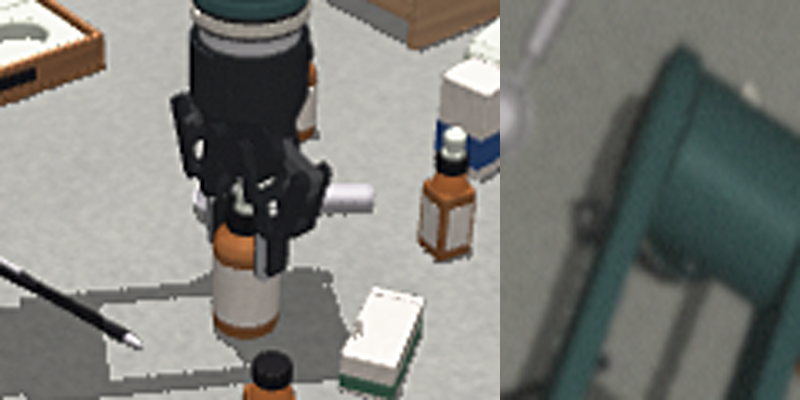

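Pad is on the upper body at about (270,230) in the crop; grasp looks sound. Lift.

```bash
python3 -m creep '-0.01 0 0 0 0;-0.02 0 0 0 0;-0.02 0 0 0 0;-0.02 0 0 0 0;-0.02 0 0 0 0;-0.02 0 0 0 0;-0.02 0 0 0 0;-0.02 0 0 0 0;-0.02 0 0 0 0;-0.02 0 0 0 0;-0.02 0 0 0 0;-0.02 0 0 0 0;-0.01 0 0 0 0;0 0 0 0 0;0 0 0 0 0;0 0 0 0 0' 45
python3 - <<'E'
from h import *;from rig import vision
go(.514,.2243,.22,90)
a=vision.snapshot("side")["color"][90:250,270:430]
cv2.imwrite("pics/g3.png",cv2.resize(a,(600,600),interpolation=2))
E
```

```text
time: 19.82
tool_pos: [0.4467, -0.1865, 0.2291]
eef_rot: [[-0.015, -0.011, 1.0], [-0.003, 1.0, 0.011], [-1.0, -0.003, -0.016]]
force: [-0.1, 0.2, -1.8]
gripper_width: 0.0439
t 19.82 p [ 0.4467 -0.1865  0.2291] yaw 90.6 w 0.0439 F [-0.1  0.2 -1.8] q [ -29.   -3.   89.   -1.   94. -120.] 
 d [0.0112 0.6835 0.1199] turn 0.0035
```

View pics/g3.png

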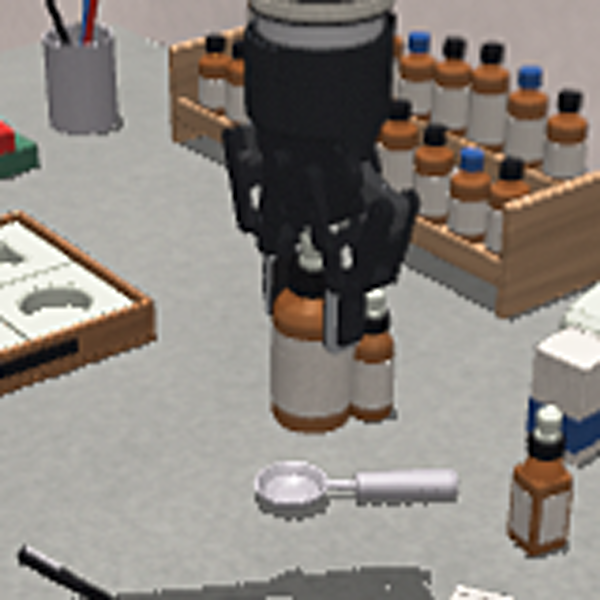

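```bash
python3 - <<'E'
from h import *;from rig import vision
print(plane(vision.snapshot("side"),(352.9,200.7),.152))
E
python3 -m creep '0 0.02 0.004 0 0;0 0.04 0.007 0 0;0 0.045 0.008 0 0;0 0.045 0.008 0 0;0 0.045 0.008 0 0;0 0.045 0.008 0 0;0 0.045 0.008 0 0;0 0.045 0.008 0 0;0 0.045 0.008 0 0;0 0.045 0.008 0 0;0 0.045 0.008 0 0;0 0.045 0.008 0 0;0 0.045 0.008 0 0;0 0.04 0.007 0 0;0 0.03 0.005 0 0;0 0.02 0.003 0 0;0 0 0 0 0;0 0 0 0 0;0 0 0 0 0'; python3 -c "
from h import go;go(.514,.2243,.12,90)"
```

```text
[[ 0.44609618 -0.18717594  0.152     ]]
time: 21.5
tool_pos: [0.503, 0.2332, 0.2122]
eef_rot: [[-0.044, -0.013, 0.999], [0.003, 1.0, 0.013], [-0.999, 0.004, -0.044]]
force: [0.4, 0.0, -1.5]
gripper_width: 0.0436
t 21.5 p [0.503  0.2332 0.2122] yaw 90.8 w 0.0436 F [ 0.4  0.  -1.5] q [ 18.   8.  81.   1.  94. -72.] 
 d [ 0.1527 -0.0157  0.0248] turn 0.0042
```

```bash
python3 -m creep '0 -0.005 0.006 0 0;0 -0.005 0.006 0 0;0 0 0.006 0 0;0.01 0 0 0 0;0.02 0 0 0 0;0.02 0 0 0 0;0.02 0 0 0 0;0.02 0 0 0 0;0.02 0 0 0 0;0.01 0 0 0 0;0 0 0 0 0;0 0 0 0 0;0 0 0 0 0'; python3 -c "
from h import go;go(.517,.2243,.087,90)"
```

```text
time: 22.58
tool_pos: [0.5094, 0.2201, 0.1285]
eef_rot: [[-0.051, -0.004, 0.999], [-0.0, 1.0, 0.004], [-0.999, -0.0, -0.051]]
force: [-0.1, -0.8, -1.2]
gripper_width: 0.0437
t 22.58 p [0.5094 0.2201 0.1285] yaw 90.2 w 0.0437 F [-0.1 -0.8 -1.2] q [ 17.  11.  87.   1.  85. -73.] 
 d [0.0684 0.007  0.0162] turn 0.0013
```

```bash
python3 -m creep '0 0.002 0.005 0 0;0 0.002 0.005 0 0;0 0 0.003 0 0;0.008 0 0 0 0;0.01 0 0 0 0;0.01 0 0 0 0;0 0 0 0 0;0 0 0 0 0;0 0 0 0 0'; python3 -c "
from h import go;go(.5175,.2243,.087,90)"
```

```text
time: 23.33
tool_pos: [0.5191, 0.2235, 0.1124]
eef_rot: [[-0.045, -0.004, 0.999], [0.001, 1.0, 0.004], [-0.999, 0.002, -0.045]]
force: [-0.3, -0.2, -1.3]
gripper_width: 0.0437
t 23.33 p [0.5191 0.2235 0.1124] yaw 90.2 w 0.0437 F [-0.3 -0.2 -1.3] q [ 17.  13.  87.   1.  83. -73.] 
 d [ 0.0424  0.0013 -0.0007] turn 0.0013
```

```bash
python3 -m creep '0.008 0.001 0 0 0;0.01 0 0.001 0 0;0.01 0 0 0 0;0.006 0 0 0 0;0 0 0 0 0;0 0 0 0 0;0 0 0 0 0'; python3 -c "
from h import go;go(.5175,.2243,.087,90)"
```

```text
time: 23.92
tool_pos: [0.5182, 0.2241, 0.0892]
eef_rot: [[-0.047, -0.004, 0.999], [0.001, 1.0, 0.004], [-0.999, 0.001, -0.047]]
force: [0.3, -0.3, -2.1]
gripper_width: 0.0434
t 23.92 p [0.5182 0.2241 0.0892] yaw 90.2 w 0.0434 F [ 0.3 -0.3 -2.1] q [ 17.  14.  88.   1.  81. -73.] 
 d [ 0.0037  0.0004 -0.001 ] turn 0.0014
```

Inside the well; settle, release, retreat.

```bash
python3 -m creep '0.003 0 0 0 0;0.002 0 0 0 0;0 0 0 0 0;0 0 0 0 0' | grep -E "pos|force"; python3 -m creep '0 0 0 0 1;0 0 0 0 1;0 0 0 0 1;0 0 0 0 1;0 0 0 0 1;0 0 0 0 1;0 0 0 0 1;-0.02 0 0 0 1;-0.02 0 0 0 1;-0.02 0 0 0 1;-0.03 0 0 0 1;-0.03 0 0 0 1;-0.03 0 0 0 1;-0.03 0 0 0 1;-0.02 0 0 0 1;0 0 0 0 1;0 0 0 0 1;0 0 0 0 1' >/dev/null; python3 -c "
from h import go;go(.636,-.022,.2,90)"
```

```text
tool_pos: [0.5192, 0.2244, 0.0884]
force: [-0.4, -0.8, -2.3]
t 25.75 p [0.5265 0.2246 0.2269] yaw 90.2 w 0.0851 F [-0.2  0.1 -0.2] q [ 17.   9.  77.   1.  95. -73.] 
 d [ 0.0368 -0.412   0.1819] turn 0.0014
```

```bash
python3 -m creep '0 -0.02 0.009 0 1;0 -0.04 0.018 0 1;0 -0.045 0.02 0 1;0 -0.045 0.02 0 1;0 -0.045 0.02 0 1;0 -0.045 0.02 0 1;0 -0.045 0.02 0 1;0 -0.045 0.02 0 1;0 -0.045 0.02 0 1;0 -0.025 0.01 0 1;0 -0.01 0.004 0 1;0 0 0 0 1;0 0 0 0 1;0 0 0 0 1'
python3 - <<'E'
from m import *
go(.636,-.022,.12,90)
def C(s,c,r):
    ca,n,_=cen(s,c,r);return ca,n
t=T["color"][150:250,160:260];a=S["color"][130:230,200:325]
cv2.imwrite("pics/p3.png",np.hstack([cv2.resize(a,(500,400),interpolation=2),cv2.resize(t,(300,400),interpolation=2)]))
E
```

```text
time: 26.92
tool_pos: [0.6347, -0.0418, 0.2022]
eef_rot: [[-0.061, -0.004, 0.998], [0.004, 1.0, 0.004], [-0.998, 0.004, -0.061]]
force: [0.1, 1.4, -0.4]
gripper_width: 0.0854
t 27.02 p [ 0.6348 -0.0411  0.2026] yaw 90.3 w 0.0851 F [ 0.5 -0.4  0.3] q [ -9.  19.  68.  -0.  96. -99.] 
 d [0.1374 0.0313 0.0106] turn 0.0016
```

View pics/p3.png

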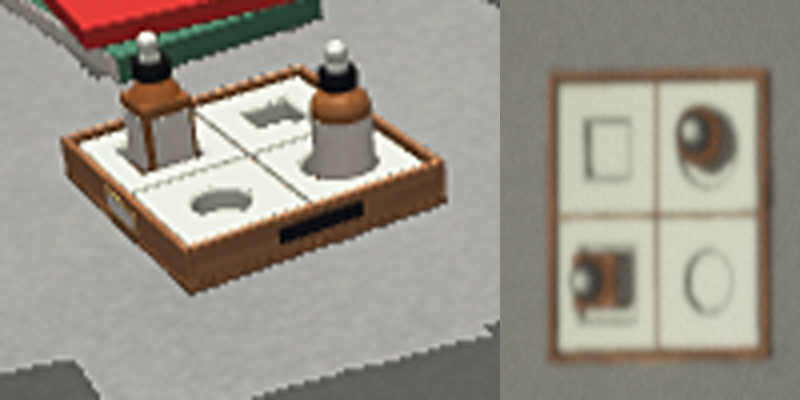

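Both large bottles are upright in their wells, bulbs in the crop at (148,50) and (336,55). Now the small round bottle.

```bash
python3 -m creep '0 0.01 0.004 0 1;0 0.01 0.004 0 1;0 0.003 0.003 0 1;0 0 0 0 1;0.01 0 0 0 1;0.02 0 0 0 1;0.02 0 0 0 1;0.02 0 0 0 1;0.01 0 0 0 1;0 0 0 0 1;0 0 0 0 1;0 0 0 0 1'; python3 -c "
from h import go;go(.636,-.022,.063,90)"
```

```text
time: 28.02
tool_pos: [0.6368, -0.0204, 0.1483]
eef_rot: [[-0.063, -0.012, 0.998], [0.004, 1.0, 0.012], [-0.998, 0.005, -0.063]]
force: [-0.9, 1.1, 0.2]
gripper_width: 0.0854
t 28.02 p [ 0.6368 -0.0204  0.1483] yaw 90.7 w 0.0854 F [-0.9  1.1  0.2] q [ -7.  21.  72.  -0.  91. -98.] 
 d [ 0.142  -0.0033  0.0075] turn 0.0038
```

```bash
python3 -m creep '0.01 -0.002 0.001 0 1;0.015 0 0.001 0 1;0.015 0 0.001 0 1;0.015 0 0.001 0 1;0.015 0 0.001 0 1;0.01 0 0 0 1;0.005 0 0 0 1;0 0 0 0 1;0 0 0 0 1;0 0 0 0 1'; python3 -c "
from h import go;go(.636,-.022,.063,90)"
```

```text
time: 28.85
tool_pos: [0.6371, -0.0219, 0.0921]
eef_rot: [[-0.062, -0.012, 0.998], [0.004, 1.0, 0.012], [-0.998, 0.005, -0.062]]
force: [0.5, 0.7, -0.1]
gripper_width: 0.0857
t 28.85 p [ 0.6371 -0.0219  0.0921] yaw 90.7 w 0.0857 F [ 0.5  0.7 -0.1] q [ -7.  23.  76.  -0.  85. -98.] 
 d [ 0.0484 -0.0004  0.0012] turn 0.0037
```

```bash
python3 -m creep '0.008 0 0 0 1;0.01 0 0 0 1;0.01 0 0 0 1;0.01 0 0 0 1;0.004 0 0 0 1;0 0 0 0 1;0 0 0 0 0;0 0 0 0 0;0 0 0 0 0;0 0 0 0 0;0 0 0 0 0;0 0 0 0 0;0 0 0 0 0;0 0 0 0 0;0 0 0 0 0;0 0 0 0 0' 40; python3 -c "
from h import go;go(.636,-.022,.063,90)"
```

```text
time: 30.18
tool_pos: [0.6366, -0.0219, 0.0663]
eef_rot: [[-0.058, -0.012, 0.998], [0.004, 1.0, 0.012], [-0.998, 0.004, -0.058]]
force: [0.7, -0.1, -0.8]
gripper_width: 0.0303
t 30.18 p [ 0.6366 -0.0219  0.0663] yaw 90.7 w 0.0303 F [ 0.7 -0.1 -0.8] q [ -7.  24.  77.  -0.  82. -98.] 
 d [ 0.0055 -0.0002 -0.0006] turn 0.0037
```

```bash
python3 -m creep '-0.01 0 0 0 0;-0.02 0 0 0 0;-0.02 0 0 0 0;-0.02 0 0 0 0;-0.02 0 0 0 0;-0.02 0 0 0 0;-0.02 0 0 0 0;-0.02 0 0 0 0;-0.02 0 0 0 0;-0.02 0 0 0 0;-0.02 0 0 0 0;-0.02 0 0 0 0;-0.02 0 0 0 0;-0.01 0 0 0 0;0 0 0 0 0;0 0 0 0 0'; python3 -c "
from h import go;go(.414,.2243,.22,90)"
```

```text
time: 31.52
tool_pos: [0.6484, -0.0227, 0.2509]
eef_rot: [[-0.039, -0.012, 0.999], [0.001, 1.0, 0.012], [-0.999, 0.002, -0.039]]
force: [0.2, 0.1, -1.1]
gripper_width: 0.03
t 31.52 p [ 0.6484 -0.0227  0.2509] yaw 90.7 w 0.03 F [ 0.2  0.1 -1.1] q [ -7.  19.  62.  -0. 101. -98.] 
 d [ 0.0671  0.4161 -0.3835] turn 0.0037
```

```bash
python3 -m creep '0 0.016 -0.015 0 0;0 0.03 -0.028 0 0;0 0.034 -0.0315 0 0;0 0.034 -0.0315 0 0;0 0.034 -0.0315 0 0;0 0.034 -0.0315 0 0;0 0.034 -0.0315 0 0;0 0.034 -0.0315 0 0;0 0.034 -0.0315 0 0;0 0.034 -0.0315 0 0;0 0.034 -0.0315 0 0;0 0.025 -0.024 0 0;0 0.015 -0.014 0 0;0 0 0 0 0;0 0 0 0 0;0 0 0 0 0'; python3 -c "
from h import go;go(.414,.2243,.11,90)"
```

```text
time: 32.85
tool_pos: [0.4116, 0.2172, 0.2479]
eef_rot: [[-0.06, -0.009, 0.998], [-0.002, 1.0, 0.009], [-0.998, -0.002, -0.06]]
force: [0.3, -0.1, -1.2]
gripper_width: 0.0304
t 32.85 p [0.4116 0.2172 0.2479] yaw 90.5 w 0.0304 F [ 0.3 -0.1 -1.2] q [ 20.  -4.  88.   1.  99. -70.] 
 d [0.2292 0.0121 0.0178] turn 0.0028
```

```bash
python3 -m creep '0 0.004 0.004 0 0;0 0.004 0.004 0 0;0.01 0 0.001 0 0;0.02 0 0.001 0 0;0.025 0 0.001 0 0;0.025 0 0.001 0 0;0.025 0 0.001 0 0;0.025 0 0.001 0 0;0.025 0 0.001 0 0;0.015 0 0.001 0 0;0.01 0 0 0 0;0 0 0 0 0;0 0 0 0 0;0 0 0 0 0'; python3 -c "
from h import go;go(.4145,.2243,.078,90)"
```

```text
time: 34.02
tool_pos: [0.4178, 0.2162, 0.1248]
eef_rot: [[-0.067, 0.002, 0.998], [-0.006, 1.0, -0.002], [-0.998, -0.007, -0.067]]
force: [-1.1, 0.4, -0.8]
gripper_width: 0.0298
t 34.02 p [0.4178 0.2162 0.1248] yaw 89.9 w 0.0298 F [-1.1  0.4 -0.8] q [ 20.   1.  98.   1.  85. -70.] 
 d [ 0.0781  0.014  -0.0003] turn -0.0006
```

```bash
python3 -m creep '0 0.005 -0.002 0 0;0 0.005 -0.001 0 0;0.008 0.001 0 0 0;0.01 0 0 0 0;0.01 0 0 0 0;0.005 0 0 0 0;0 0 0 0 0;0 0 0 0 0;0 0 0 0 0'; python3 -c "
from h import go;go(.4145,.2243,.078,90)"
```

```text
time: 34.77
tool_pos: [0.4164, 0.2245, 0.1064]
eef_rot: [[-0.06, 0.001, 0.998], [-0.004, 1.0, -0.002], [-0.998, -0.004, -0.06]]
force: [0.1, -0.0, -1.0]
gripper_width: 0.0304
t 34.77 p [0.4164 0.2245 0.1064] yaw 89.9 w 0.0304 F [ 0.1 -0.  -1. ] q [ 21.   2.  99.   1.  82. -69.] 
 d [ 0.0475 -0.0002 -0.0003] turn -0.0004
```

```bash
python3 -m creep '0.008 0 0 0 0;0.01 0 0 0 0;0.01 0 0 0 0;0.008 0 0 0 0;0.003 0 0 0 0;0 0 0 0 0;0 0 0 0 0;0 0 0 0 0'; python3 -c "
from h import go;go(.4145,.2243,.077,90)"
```

```text
time: 35.43
tool_pos: [0.4146, 0.2241, 0.08]
eef_rot: [[-0.061, 0.002, 0.998], [-0.004, 1.0, -0.002], [-0.998, -0.004, -0.061]]
force: [-0.1, 0.6, -1.1]
gripper_width: 0.0304
t 35.43 p [0.4146 0.2241 0.08  ] yaw 89.9 w 0.0304 F [-0.1  0.6 -1.1] q [ 21.   3. 101.   1.  79. -69.] 
 d [0.0051 0.0003 0.0001] turn -0.0005
```

```bash
python3 -m creep '0.003 0 0 0 0;0.003 0 0 0 0;0 0 0 0 0;0 0 0 0 0' | grep -E "pos|force"; python3 -m creep '0 0 0 0 1;0 0 0 0 1;0 0 0 0 1;0 0 0 0 1;0 0 0 0 1;0 0 0 0 1;0 0 0 0 1;-0.02 0 0 0 1;-0.02 0 0 0 1;-0.02 0 0 0 1;-0.03 0 0 0 1;-0.03 0 0 0 1;-0.03 0 0 0 1;-0.03 0 0 0 1;-0.02 0 0 0 1;0 0 0 0 1;0 0 0 0 1;0 0 0 0 1' >/dev/null; python3 -c "
from h import go;go(.6175,-.2135,.2,77.5)"
```

```text
tool_pos: [0.415, 0.2243, 0.0769]
force: [-0.4, -0.2, -0.3]
t 37.27 p [0.4217 0.2245 0.2013] yaw 89.9 w 0.0854 F [ 0.4 -1.  -0.1] q [ 21.  -1.  91.   1.  93. -69.] 
 d [-0.0147 -0.7294  0.3274] turn 0.0689
```

```bash
python3 -m creep '-0.01 -0.02 0.009 0 1;-0.01 -0.04 0.018 0 1;0 -0.045 0.0202 0 1;0 -0.045 0.0202 0 1;0 -0.045 0.0202 0 1;0 -0.045 0.0202 0 1;0 -0.045 0.0202 0 1;0 -0.045 0.0202 0 1;0 -0.045 0.0202 0 1;0 -0.045 0.0202 0 1;0 -0.045 0.0202 0 1;0 -0.045 0.0202 0 1;0 -0.045 0.0202 0 1;0 -0.045 0.0202 0 1;0 -0.045 0.0202 0 1;0 -0.045 0.0202 0 1;0 -0.03 0.013 0 1;0 -0.01 0.004 0 1;0 0 0 0 1;0 0 0 0 1';python3 -m creep '0 0 0 0.035 1;0 0 0 0.034 1;0 0 0 0 1;0 0 0 0 1'; python3 -c "
from h import go;go(.6175,-.2135,.15,77.5)"
```

```text
time: 38.93
tool_pos: [0.6133, -0.2311, 0.1626]
eef_rot: [[-0.114, -0.004, 0.994], [0.008, 1.0, 0.005], [-0.994, 0.008, -0.113]]
force: [-0.8, 0.0, 0.6]
gripper_width: 0.0851
time: 39.27
tool_pos: [0.6112, -0.225, 0.1609]
eef_rot: [[-0.118, 0.212, 0.97], [0.012, 0.977, -0.212], [-0.993, -0.014, -0.118]]
force: [-0.4, 0.5, -0.1]
gripper_width: 0.0852
t 39.27 p [ 0.6112 -0.225   0.1609] yaw 77.8 w 0.0852 F [-0.4  0.5 -0.1] q [ -24.   24.   66.   -2.   96. -102.] 
 d [0.017  0.0212 0.0082] turn 0.0015
```

Tilt has built up to 6.8°. A quick up/down cycle will show whether it can be undone.

```bash
python3 -m creep '-0.05 0 0 0 1;-0.05 0 0 0 1;-0.05 0 0 0 1;0 0 0 0 1;0 0 0 0 1;0 0 0 0 1' | sed -n 2,3p; python3 -m creep '0.05 0 0 0 1;0.05 0 0 0 1;0.05 0 0 0 1;0 0 0 0 1;0 0 0 0 1;0 0 0 0 1'| sed -n 2,3p;python3 -m creep '0 0 -0.04 0 1;0 0 -0.04 0 1;0 0 0 0 1;0 0 0 0 1;0 0 0 0 1'| sed -n 2,3p;python3 -m creep '0 0 0.04 0 1;0 0 0.04 0 1;0 0 0 0 1;0 0 0 0 1;0 0 0 0 1'| sed -n 2,3p
```

```text
tool_pos: [0.62, -0.2186, 0.2519]
eef_rot: [[-0.124, 0.191, 0.974], [0.015, 0.982, -0.19], [-0.992, -0.009, -0.125]]
tool_pos: [0.6062, -0.214, 0.1571]
eef_rot: [[-0.128, 0.183, 0.975], [0.017, 0.983, -0.182], [-0.992, -0.007, -0.129]]
tool_pos: [0.5616, -0.206, 0.1693]
eef_rot: [[-0.119, 0.181, 0.976], [0.013, 0.983, -0.181], [-0.993, -0.009, -0.119]]
tool_pos: [0.6143, -0.2161, 0.168]
eef_rot: [[-0.111, 0.18, 0.977], [0.009, 0.984, -0.18], [-0.994, -0.011, -0.11]]
```

```bash
python3 -m creep '0 0 -0.04 0 1;0 0 -0.04 0 1;0 0 0 0 1;0 0 0 0 1;0 0 0 0 1;0 0 0.04 0 1;0 0 0.04 0 1;0 0 0 0 1;0 0 0 0 1;0 0 0 0 1;0 0 -0.04 0 1;0 0 -0.04 0 1;0 0 0 0 1;0 0 0 0 1;0 0 0 0 1;0 0 0.04 0 1;0 0 0.04 0 1;0 0 0 0 1;0 0 0 0 1;0 0 0 0 1' | sed -n 2,3p;python3 -m creep '-0.01 0 -0.04 0 1;-0.01 0 -0.04 0 1;0 0 0 0 1;0 0 0 0 1;0 0 0 0 1;0 0 0.04 0 1;0 0 0.04 0 1;0 0 0 0 1;0 0 0 0 1;0 0 0 0 1;0 0 -0.04 0 1;0 0 -0.04 0 1;0 0 0 0 1;0 0 0 0 1;0 0 0 0 1;0 0 0.04 0 1;0 0 0.04 0 1;0 0 0 0 1;0 0 0 0 1;0 0 0 0 1'>/dev/null;  python3 -c "
from h import go;go(.6175,-.2135,.13,77.5)
from rig import bot;print(bot.state()['eef_rot'][:,0])"
```

```text
tool_pos: [0.615, -0.2162, 0.1675]
eef_rot: [[-0.11, 0.18, 0.978], [0.009, 0.984, -0.18], [-0.994, -0.011, -0.11]]
t 44.43 p [ 0.6143 -0.2154  0.1745] yaw 79.6 w 0.0852 F [-0.1 -0.4 -0.1] q [ -23.   24.   65.   -2.   97. -103.] 
 d [0.0731 0.0047 0.0132] turn 0.0118
[-0.11613813  0.01185599 -0.99316231]
```

```bash
python3 -m creep '0 0.002 0.005 0.011 1;0 0.001 0.004 0 1;0.01 0 0.001 0 1;0.02 0 0.002 0 1;0.02 0 0.002 0 1;0.02 0 0.002 0 1;0.01 0 0.001 0 1;0 0 0 0 1;0 0 0 0 1;0 0 0 0 1'; python3 -c "
from h import go;go(.618,-.2135,.064,77.5)"
```

```text
time: 45.27
tool_pos: [0.616, -0.2147, 0.1193]
eef_rot: [[-0.12, 0.213, 0.97], [0.013, 0.977, -0.213], [-0.993, -0.013, -0.12]]
force: [0.8, -0.4, -0.4]
gripper_width: 0.0856
t 45.27 p [ 0.616  -0.2147  0.1193] yaw 77.7 w 0.0856 F [ 0.8 -0.4 -0.4] q [ -23.   26.   69.   -2.   92. -101.] 
 d [0.0912 0.0038 0.0139] turn 0.0012
```

```bash
python3 -m creep '0.01 0.001 0.002 0 1;0.01 0.001 0.002 0 1;0.01 0 0.002 0 1;0.01 0 0.002 0 1;0.01 0 0.002 0 1;0.01 0 0.001 0 1;0.008 0 0.001 0 1;0 0 0 0 1;0 0 0 0 1;0 0 0 0 1'
python3 - <<'E'
from h import *;from rig import vision
go(.618,-.2135,.064,77.5)
a=vision.snapshot("side")["color"][150:270,340:490]
cv2.imwrite("pics/g4.png",cv2.resize(a,(600,480),interpolation=2))
E
```

```text
time: 46.1
tool_pos: [0.6194, -0.2147, 0.0743]
eef_rot: [[-0.118, 0.213, 0.97], [0.012, 0.977, -0.213], [-0.993, -0.013, -0.118]]
force: [0.9, 0.4, 0.5]
gripper_width: 0.0855
t 46.1 p [ 0.6194 -0.2147  0.0743] yaw 77.7 w 0.0855 F [0.9 0.4 0.5] q [ -23.   28.   71.   -2.   88. -101.] 
 d [ 0.0174  0.0018 -0.0006] turn 0.0012
```

View pics/g4.png

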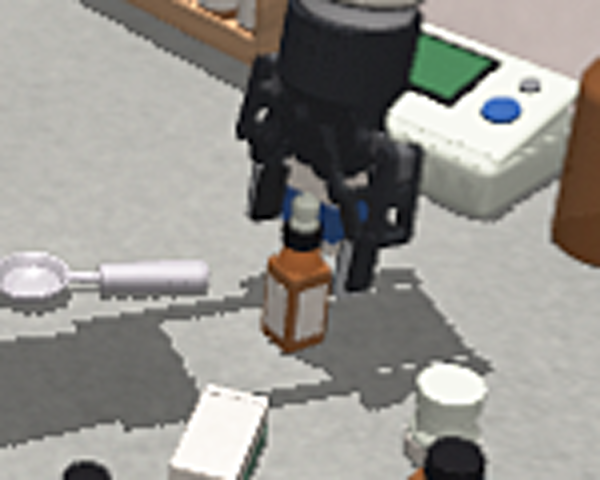

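Jaws straddle the small square dropper (bulb at crop (303,210)), with nothing else close. Lower and grip.

```bash
python3 -m creep '0.007 0.001 0 0 1;0.006 0 0 0 1;0.003 0 0 0 1;0 0 0 0 1;0 0 0 0 0;0 0 0 0 0;0 0 0 0 0;0 0 0 0 0;0 0 0 0 0;0 0 0 0 0;0 0 0 0 0;0 0 0 0 0;0 0 0 0 0;0 0 0 0 0' 40; python3 -c "
from h import go;go(.618,-.2135,.064,77.5)"; python3 -m creep '-0.01 0 0 0 0;-0.02 0 0 0 0;-0.02 0 0 0 0;-0.02 0 0 0 0;-0.02 0 0 0 0;-0.02 0 0 0 0;-0.02 0 0 0 0;-0.02 0 0 0 0;-0.02 0 0 0 0;-0.02 0 0 0 0;-0.02 0 0 0 0;-0.02 0 0 0 0;-0.02 0 0 0 0;-0.01 0 0 0 0;0 0 0 0 0;0 0 0 0 0'; python3 -c "
from h import go;go(.514,.3243,.22,90)"
```

```text
time: 47.32
tool_pos: [0.6193, -0.2143, 0.0659]
eef_rot: [[-0.115, 0.213, 0.97], [0.011, 0.977, -0.213], [-0.993, -0.014, -0.114]]
force: [0.4, 0.5, -0.4]
gripper_width: 0.0296
t 47.32 p [ 0.6193 -0.2143  0.0659] yaw 77.7 w 0.0296 F [ 0.4  0.5 -0.4] q [ -23.   28.   72.   -2.   86. -101.] 
 d [ 0.0035  0.0009 -0.002 ] turn 0.0012
time: 48.65
tool_pos: [0.6411, -0.2168, 0.251]
eef_rot: [[-0.094, 0.213, 0.973], [0.003, 0.977, -0.213], [-0.996, -0.018, -0.093]]
force: [0.2, 0.5, -0.6]
gripper_width: 0.0288
t 48.65 p [ 0.6411 -0.2168  0.251 ] yaw 77.7 w 0.0288 F [ 0.2  0.5 -0.6] q [ -23.   25.   54.   -2.  105. -101.] 
 d [ 0.0738  0.8368 -0.3937] turn -0.0682
```

```bash
python3 -m creep '0 0 0 -0.034 0;0 0 0 -0.034 0;0 0 0 0 0;0 0 0 0 0' >/dev/null;python3 -c "
from h import go;go(.514,.3243,.24,90)"; python3 -m creep '0 0.02 -0.005 0 0;0 0.04 -0.0094 0 0;0 0.045 -0.0106 0 0;0 0.045 -0.0106 0 0;0 0.045 -0.0106 0 0;0 0.045 -0.0106 0 0;0 0.045 -0.0106 0 0;0 0.045 -0.0106 0 0;0 0.045 -0.0106 0 0;0 0.045 -0.0106 0 0;0 0.045 -0.0106 0 0;0 0.045 -0.0106 0 0;0 0.045 -0.0106 0 0;0 0.045 -0.0106 0 0;0 0.045 -0.0106 0 0;0 0.04 -0.01 0 0;0 0.03 -0.007 0 0;0 0 0 0 0;0 0 0 0 0;0 0 0 0 0' ; python3 -c "
from h import go;go(.514,.3243,.24,90)"
```

```text
t 48.98 p [ 0.6405 -0.2164  0.25  ] yaw 90.3 w 0.029 F [ 0.5  0.  -0.1] q [ -23.   25.   54.   -2.  105. -113.] 
 d [ 0.0399  0.9022 -0.2036] turn 0.0015
time: 50.65
tool_pos: [0.5243, 0.2458, 0.2538]
eef_rot: [[-0.118, 0.028, 0.993], [0.01, 1.0, -0.027], [-0.993, 0.007, -0.118]]
force: [0.2, -0.1, -0.2]
gripper_width: 0.029
t 50.65 p [0.5243 0.2458 0.2538] yaw 88.4 w 0.029 F [ 0.2 -0.1 -0.2] q [ 18.  13.  70.   3. 103. -70.] 
 d [ 0.0262  0.1302 -0.0179] turn -0.009
```

```bash
python3 -m creep '0 0.02 -0.002 -0.008 0;0 0.03 -0.003 0 0;0 0.03 -0.003 0 0;0 0.02 -0.002 0 0;0 0.01 0 0 0;0 0 0 0 0;0.01 0 0.001 0 0;0.02 0 0.002 0 0;0.02 0 0.002 0 0;0.02 0 0.002 0 0;0.02 0 0.002 0 0;0.02 0 0.002 0 0;0.01 0 0.001 0 0;0 0 0 0 0;0 0 0 0 0;0 0 0 0 0'; python3 -c "
from h import go;go(.516,.324,.11,90)"
```

```text
time: 51.98
tool_pos: [0.5175, 0.3052, 0.1696]
eef_rot: [[-0.126, 0.016, 0.992], [0.004, 1.0, -0.015], [-0.992, 0.002, -0.126]]
force: [-0.0, -0.8, -0.3]
gripper_width: 0.0295
t 51.98 p [0.5175 0.3052 0.1696] yaw 89.1 w 0.0295 F [-0.  -0.8 -0.3] q [ 24.  17.  74.   3.  95. -65.] 
 d [0.0991 0.031  0.0095] turn -0.005
```

```bash
python3 -m creep '0 0.011 0 -0.005 0;0 0.011 0 0 0;0 0.005 0 0 0;0 0 0 0 0;0.01 0 0.001 0 0;0.02 0 0.003 0 0;0.02 0 0.003 0 0;0.02 0 0.003 0 0;0.008 0 0.001 0 0;0 0 0 0 0;0 0 0 0 0;0 0 0 0 0'; python3 -c "
from h import go;go(.516,.324,.11,90)"
```

```text
time: 52.98
tool_pos: [0.5189, 0.3239, 0.1183]
eef_rot: [[-0.124, -0.002, 0.992], [0.005, 1.0, 0.003], [-0.992, 0.005, -0.124]]
force: [-0.1, -0.7, -0.9]
gripper_width: 0.0293
t 52.98 p [0.5189 0.3239 0.1183] yaw 90.1 w 0.0293 F [-0.1 -0.7 -0.9] q [ 25.  20.  76.   3.  90. -65.] 
 d [ 0.0144  0.0001 -0.0031] turn 0.0006
```

```bash
python3 -m creep '0.01 0 0.0005 0 0;0.01 0 0.0005 0 0;0.01 0 0.0005 0 0;0.01 0 0.001 0 0;0.01 0 0.001 0 0;0 0 0 0 0;0 0 0 0 0;0 0 0 0 0'; python3 -c "
from h import go;go(.5165,.324,.0765,90)"
```

```text
time: 53.65
tool_pos: [0.5177, 0.3242, 0.0862]
eef_rot: [[-0.122, -0.002, 0.992], [0.006, 1.0, 0.002], [-0.992, 0.006, -0.122]]
force: [0.5, -1.0, -0.7]
gripper_width: 0.0293
t 53.65 p [0.5177 0.3242 0.0862] yaw 90.1 w 0.0293 F [ 0.5 -1.  -0.7] q [ 25.  21.  79.   3.  86. -65.] 
 d [ 0.0163 -0.0005 -0.0001] turn 0.0005
```

```bash
python3 -m creep '0.006 0 0 0 0;0.006 0 0 0 0;0.004 0 0 0 0;0.002 0 0 0 0;0 0 0 0 0;0 0 0 0 0'; python3 -c "
from h import go;go(.5165,.324,.0765,90)"
```

```text
time: 54.15
tool_pos: [0.5172, 0.3247, 0.0762]
eef_rot: [[-0.12, -0.002, 0.993], [0.007, 1.0, 0.003], [-0.993, 0.007, -0.12]]
force: [-0.4, -0.7, -0.7]
gripper_width: 0.0291
t 54.15 p [0.5172 0.3247 0.0762] yaw 90.1 w 0.0291 F [-0.4 -0.7 -0.7] q [ 25.  22.  79.   3.  85. -65.] 
 d [-0.0003 -0.0012 -0.0012] turn 0.0005
```

```bash
python3 -m creep '0 0 0 0 1;0 0 0 0 1;0 0 0 0 1;0 0 0 0 1;0 0 0 0 1;0 0 0 0 1;0 0 0 0 1;-0.02 0 0 0 1;-0.02 0 0 0 1;-0.02 0 0 0 1;-0.03 0 0 0 1;-0.03 0 0 0 1;-0.03 0 0 0 1;-0.03 0 0 0 1;-0.03 0 0 0 1;-0.02 0 0 0 1;0 0 0 0 1;0 0 0 0 1;0 0 0 0 1'; python3 -m creep '0 -0.02 0 0 1;0 -0.04 0 0 1;0 -0.045 0 0 1;0 -0.045 0 0 1;0 -0.045 0 0 1;0 -0.045 0 0 1;0 -0.045 0 0 1;0 -0.045 0 0 1;0 -0.045 0 0 1;0 -0.045 0 0 1;0 -0.045 0 0 1;0 -0.045 0 0 1;0 -0.02 0 0 1;0 0 0 0 1;0 0 0 0 1;0 0 0 0 1'
python3 - <<'E'
from m import *
t=T["color"][150:250,160:260];a=S["color"][130:230,200:325]
cv2.imwrite("pics/p4.png",np.hstack([cv2.resize(a,(500,400),interpolation=2),cv2.resize(t,(300,400),interpolation=2)]))
cv2.imwrite("pics/p5.png",S["color"])
E
```

```text
time: 55.73
tool_pos: [0.5373, 0.3242, 0.2364]
eef_rot: [[-0.104, -0.001, 0.995], [0.015, 1.0, 0.003], [-0.995, 0.015, -0.104]]
force: [0.2, -0.5, -0.3]
gripper_width: 0.0851
time: 57.07
tool_pos: [0.5245, -0.0163, 0.2127]
eef_rot: [[-0.141, -0.001, 0.99], [0.009, 1.0, 0.002], [-0.99, 0.009, -0.141]]
force: [-0.5, 0.1, -0.2]
gripper_width: 0.0855
```

View pics/p4.png

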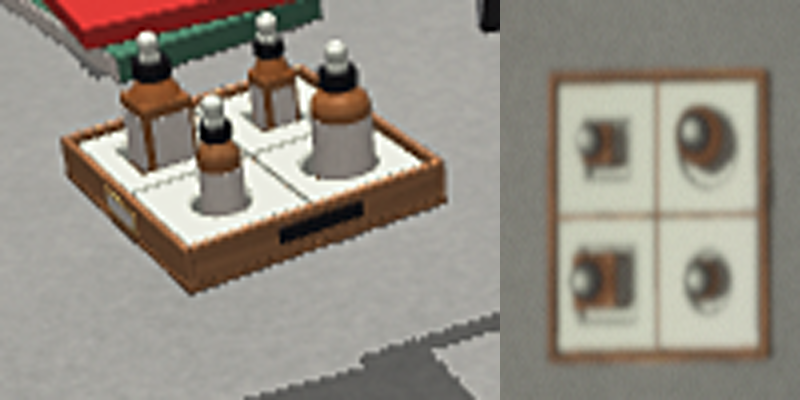

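View pics/p5.png

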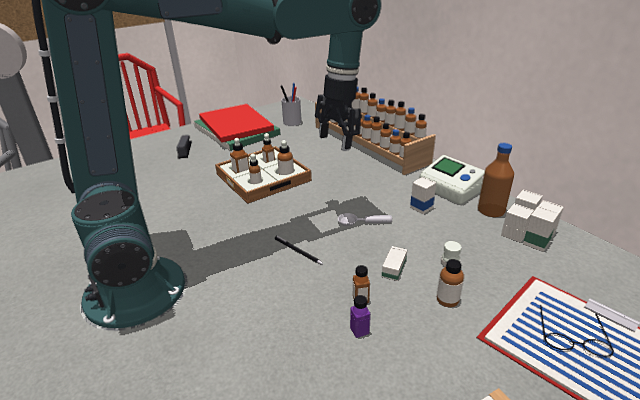

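All four bottles stand in their wells and the capped bottles have not moved. Numeric check of heights and positions from the bulbs:

Run:
```python
from m import *
B=dict(ls=((188,220),(237,141.2),.4140,.3243,.116),sr=((229.5,220.5),(252.7,157.5),.414,.2243,.104),ss=((189.5,185),(266.2,136.7),.514,.3243,.104),lr=((224,183),(284,143),.514,.2243,.116))
for k,(a,b,x,y,z) in B.items():
    print(k,"side@z-well",((plane(S,np.array(b)-.4,z)[0]-[x,y,z])*1000).round(1),"top",((plane(T,np.array(a)-.4,z+.006)[0]-[x,y,z+.006])*1000).round(1),"tri z",[np.round(v,4) for v in tri(T,a,S,b)])
```

```text
ls side@z-well [ 3.3  7.3 -0. ] top [ 2.5 -2.4  0. ] tri z [array([0.415 , 0.322 , 0.1187]), np.float64(0.001)]
sr side@z-well [-0.2  2.4 -0. ] top [ -1.2 -14.3   0. ] tri z [array([0.4097, 0.2098, 0.1107]), np.float64(0.0045)]
ss side@z-well [ 0.8  6.6 -0. ] top [-0.1 -3.7  0. ] tri z [array([0.5121, 0.3209, 0.1069]), np.float64(0.002)]
lr side@z-well [ 7.3  8.3 -0. ] top [ 2.  -2.6  0. ] tri z [array([0.5154, 0.2207, 0.1206]), np.float64(0.0009)]
```

```bash
python3 -c "
from rig import close_job;print(close_job())"
```

```text
the job is handed in; nothing more can be done
None
```

I placed all four dropper bottles in their own wells, released them with the gripper clear, and handed the job in at about 57 s on the robot's clock. I never went near the two screw-capped bottles or the purple look-alike, and they look unmoved in the last side picture. I judged the capped bottles by eye and did not re-measure them.

**Last checks**
- In the final pictures all four bottles stand upright, each inside the correct well.
- Each bottle was released with its foot at its well's bottom, as worked out from the gripper height.
- For the large square, small square and large round bottles, the bulb lay within about 5 mm of the well centre when the two views were combined.
- Bulb heights came out 3–7 mm above nominal. I put this down to reading the bulb pixels too high by eye.

**What disagreed**
- The side view alone gave y offsets of up to about 8 mm for the other three bottles.
- For the small round bottle, the top view gave an offset of −14 mm. That was most likely a misread pixel, since the side view put it within 3 mm and the gripper released it at the centre. I did not measure it again.
- The tool drifted in tilt by up to about 8° over the run. I allowed for this when placing each bottle.
- The gripper read 43.9 mm on the large round bottle instead of 46 mm, but the hold was firm.

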